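# Load a bottle into the draught-shielded weighing station

## Robot

A 6-joint arm with a two-finger parallel gripper is mounted at the origin on a cart in front of the work surface, level with it; the furniture and walls round the work are solid. World frame = base frame: x ahead of the robot, y to its left, z up, the work surface at z = 0. Lengths are in mm, angles in rad, forces in N, time in s.
With the tool pointing down it reaches from about 325 to 875 mm from the base axis. Payload 4.4 kg.
Tool frame: the origin (TCP) lies on the centre line of the jaws, within the pads' length; the fingertips stand ahead of it and the grasp point (between the pads) lies 6 mm ahead of it (ctrl.tcp_to_tips is the z of the fingertips in the tool frame, in mm); z points along the fingers, y is the line along which they close (so a half turn about z gives the same grasp; the last joint's range is limited). The gripper opens to 85 mm and grips with 20 to 120 N. Pads are 22 mm wide; open, the fingers measure 114 mm over their backs; the gripper's body (76 mm by 85 mm) begins 54 mm behind the grasp point. The pads swing forward as they close: fully open they stand 13 mm farther back than shut.
Start: joints at [-1.478, 0.207, 1.542, -0, 1.393, -0.15], TCP at [138.788, -558.001, 256.282] pointing down, gripper open.
Joint ranges: [-2.73, 2.73], [-0.86, 2.22], [0.23, 2.46], [-1.11, 4.25], [0.08, 2.63], [-2.82, 2.82]. Speed limits (rad/s): [2.79, 2.79, 3.14, 3.14, 3.14, 3.14].

## Interface

Orientations are given as a 3x3 rotation matrix whose columns are the frame's x, y, z axes.
In Python, from plant import ctrl, sensors, optics gives the robot as it stands. Calls block until the motion is done:
- ctrl.move_ptp(position, orientation): joint-space move of the TCP to a pose.
- ctrl.move_l(position, rot=None, vel=150, threshold=None): straight line of the TCP; rot=None keeps the orientation; vel is the mean speed in mm/s. With threshold (N) it stops when the force on the tool has changed by that much, and returns True; else False.
- ctrl.set_joints(angles): joint-space move.
- ctrl.gripper_to(opening, force=None): finger opening in mm; force is the grip in N (None keeps the last); returns when the fingers have stopped.
- ctrl.hold(seconds).
- ctrl.solve_ik(position, orientation): joint angles nearest the present ones, or None.
- sensors.read_state(): the state.
- optics.grab_frame(name): name is "scene" or "side" or "wrist"; returns (picture, depth): 384x512x3 uint8, red, green, blue; 384x512 float32, mm along the optical axis (not along the pixel's ray), 0 where there is no reading.
- optics.camera_params(name): a dict with "mtx" (3x3 intrinsics, pixels), "R" (3x3) and "t" (3): a world point X has camera coordinates R X + t; the wrist camera has in their place "T_tool_cam" (4x4, takes a point from camera to tool coordinates, whose origin is the TCP and whose axes are the flange's). Camera axes: x right, y down, z forward; pixel columns grow to the right and rows downward; lengths in mm; the calibration is good to about 2 mm. The wrist camera is an equidistant fisheye: a pixel r from the principal point sees the ray r / f radians off the axis. A picture is of the moment at which its call begins: read the wrist's pose just before it. camera_params takes no time and is no camera call.
A pose or a line that the arm cannot do raises ctrl.MotionError and nothing moves.
- ctrl.finish_job(): hands the job in; it is judged then, once.
The state is a dict: "t": time; "q": joint angles; "qvel": joint speeds; "tau": joint torques, N m; "eef_pos": TCP position; "eef_rot": TCP orientation; "force": force on the tool from outside, world axes, zero at the start; "wrist_torque": the same for the moment, N m; "grip_width": finger opening in mm; "grasp_force": force on a finger pad.
Only numpy, scipy, OpenCV 4.12 (cv2) and the standard library are available. Lean on these libraries where they do the work, as an engineer would, in place of code of your own. Each camera call takes 0.05 s, during which the arm holds its last target. There are 200 camera calls.

## Task

Slide the clear guard door of the weighing station fully open, stand the small amber bottle upright, wholly on the round weighing pan, and let go of it. Then slide the guard door fully shut over it until it meets its stop, without ever slamming it. Do not knock the small bottle over, and leave the large amber bottle and the beaker where they stand.

Things in the scene. Friction and masses are not known exactly. Their poses are not given: they have to be found in the camera images.
- station: Weighing station fixed on the worktop, white base 140 x 250 x 22 mm. Origin: centre of its underside; x depth (front at -x), y along the track, z up. A grey housing (96 mm deep, top 132 mm high) fills y = -120 to -8 mm, the pan is in the other half; a fixed clear upright pane (119 mm wide, 144 mm high) closes the end at y = +120 mm. Two rails along y carry the guard door.
- pan (a point): Centre of the top face of the round steel weighing pan, diameter 70 mm, 34 mm above the worktop, at x = 0, y = +58 mm of the station. Axes as the station.
- guard (a joint): Slide of the guard door in m: 0 = fully shut over the pan, at its stop; 0.105 = fully open over the grey housing (moved to the station's -y). Has friction, stays where left; starts up to 30 mm ajar. The door is one clear piece (front, roof, back; ends open), 115 mm long along y, 122 mm wide, centred under its handle; inside 102 mm wide, underside of roof 141 mm above the worktop.
- guard_handle (a point): Centre of the black bar handle on the guard door's roof; moves with the door. Bar 94 mm long along the station's x, 12 mm wide along its y (the sliding direction), 14 mm high, its centre 181 mm above the worktop, on two thin posts 40 mm either side of the middle; the roof under it is 150 mm high.
- small_bottle: Small amber glass bottle with a white cap, 0.07 to 0.2 kg: body diameter 42 mm up to about 60 mm high, then a shoulder, cap diameter 24 mm, 95 mm tall in all. Loose, upright. Origin: centre of its underside, z up.
- large_bottle: Large amber glass bottle with a black cap, diameter 58 mm, 127 mm tall; a bystander, loose, upright; to be left alone. Origin: centre of its underside.
- beaker: Empty clear glass beaker, diameter 55 mm, 71 mm tall; a bystander, loose; to be left alone. Origin: centre of its underside.
Things that resemble listed ones, but are neither listed nor needed, are in the scene too. What is shaped like the small_bottle but pink or turquoise is not meant.

How it is judged (in metres and radians):
On the way, in this order (a step that is already met when the one before it is completed fails the run):
1. the guard door is fully open (within 13 mm) (value of joint guard above 0.092 m), for 0.2 s.
2. the small bottle stands on the pan, let go, while the guard door is open (value of joint guard above 0.08 m and horizontal distance between small_bottle and pan below 0.015 m and z of small_bottle in the frame of pan between -0.004 and 0.004 m and angle between small_bottle's own z axis and vertical below 0.1 rad and contact force between the fingers and small_bottle below 0.05 N), for 0.2 s.
At the end, for the whole second after the job is handed in: The guard door is shut to within 4 mm of its stop and at rest; the small bottle stands upright (within 0.1 rad) and still on the pan, its centre within 15 mm of the pan's centre (value of joint guard below 0.004 m and velocity of joint guard between -0.01 and 0.01 m/s and horizontal distance between small_bottle and pan below 0.015 m and z of small_bottle in the frame of pan between -0.004 and 0.004 m and angle between small_bottle's own z axis and vertical below 0.1 rad and linear speed of small_bottle below 0.02 m/s); the robot touches nothing.
It fails at once if the guard door is slammed (faster than 0.6 m/s) (velocity of joint guard above 0.6 m/s or velocity of joint guard below -0.6 m/s).
It fails at once if the small bottle is knocked over (tilted more than 0.8 rad) (angle between small_bottle's own z axis and vertical above 0.8 rad).
It fails at once if the large bottle is moved more than 30 mm or tipped (distance of large_bottle from where it was at the start of the episode above 0.03 m or angle between large_bottle's own z axis and vertical above 0.5 rad).
It fails at once if the beaker is moved more than 30 mm or tipped (distance of beaker from where it was at the start of the episode above 0.03 m or angle between beaker's own z axis and vertical above 0.5 rad).
It also fails if it takes over 64 s, if anything falls off the work surface, if the arm or the gripper's body presses on something with over 40 N, if the wrist force passes 120 N, or if a joint passes its speed limit or range.

## Working session

There is one attempt and no reset: what is moved stays moved. The work goes in short steps, each a Python script; the robot and the scene stay as the last script left them, time stands still between calls to the robot, and variables do not carry over. Pictures are saved under pics/ and viewed, at most 10 in all, crops included, and the job is handed in when it is done.

```bash
ls; mkdir -p pics
python3 - <<'E'
from plant import ctrl,sensors,optics
import cv2,numpy as np
for n in ("scene","side"):
    p,d=optics.grab_frame(n); np.savez(f"{n}.npz",p=p,d=d); 
    cv2.imwrite(f"pics/{n}0.png",p[:,:,::-1]); c=optics.camera_params(n); print(n,c)
print(ctrl.tcp_to_tips, sensors.read_state()["t"])
E
```

```text
pics
scene {'mtx': array([[495.56224617,   0.        , 248.76920223],
       [  0.        , 495.56224617, 189.76658033],
       [  0.        ,   0.        ,   1.        ]]), 'R': array([[-0.67282597, -0.73975051,  0.00862552],
       [-0.55642886,  0.49833689, -0.66486636],
       [ 0.48753681, -0.45213884, -0.74691253]]), 't': array([162.80361563, 449.95567858, 757.36227592])}
side {'mtx': array([[401.43460613,   0.        , 251.90121277],
       [  0.        , 401.43460613, 184.86418425],
       [  0.        ,   0.        ,   1.        ]]), 'R': array([[ 0.97624836, -0.21663736, -0.00271957],
       [-0.0846591 , -0.36989064, -0.92521011],
       [ 0.19942913,  0.90346509, -0.37944546]]), 't': array([-521.16182307,   69.39004054,  994.27152358])}
25.0 0.1
```

View pics/scene0.png

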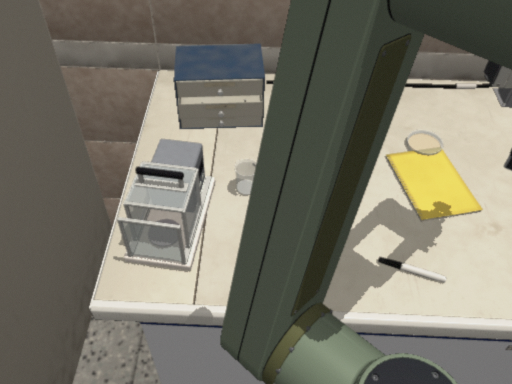

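View pics/side0.png

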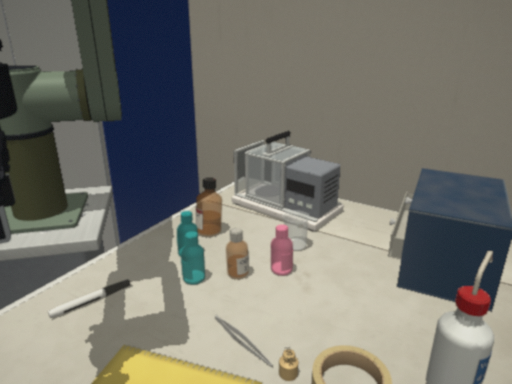

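The scene view shows the station at about (165,200), its handle bar from (137,169) to (183,177), and the pane at the near end. The side view shows the small amber bottle at (237,255), the large one at (209,208), turquoise ones at (187,230) and (193,258), a pink one at (282,250), and the beaker at about (297,235).

```bash
cat > h.py <<'E'
import numpy as np,cv2
from plant import ctrl,sensors,optics
def onz(n,u,v,z):
    c=optics.camera_params(n);R,t=c["R"],c["t"];K=c["mtx"]
    r=R.T@np.linalg.inv(K)@[u,v,1]; o=-R.T@t
    return o+r*(z-o[2])/r[2]
def cloud(n,d):
    c=optics.camera_params(n);K=c["mtx"];v,u=np.mgrid[:384,:512]
    P=np.stack([(u-K[0,2])/K[0,0]*d,(v-K[1,2])/K[1,1]*d,d],-1)
    P=(P-c["t"])@c["R"]; P[d<=0]=np.nan; return P
E
python3 - <<'E'
from h import *
np.set_printoptions(precision=1,suppress=True)
for n in("scene","side"): print(n,-optics.camera_params(n)["R"].T@optics.camera_params(n)["t"])
print("handle",onz("scene",137,169,181),onz("scene",183,177,181),"side",onz("side",267,144,181),onz("side",290,134,181))
print("base corners",[onz("scene",*p,22)[:2] for p in((127,257),(188,268),(214,181))])
print("small cap/base",onz("side",236,233,95),onz("side",238,276,0))
print("large",onz("side",209,182,127), "pink",onz("side",282,228,95),"turq",onz("side",187,214,95),onz("side",192,235,95))
print("beaker",onz("scene",246,171,71),onz("scene",246,188,0))
f={n:np.load(n+".npz") for n in("scene","side")}
for n in f:
    P=cloud(n,f[n]["d"]);p=f[n]["p"].astype(int)
    x,y,z=np.moveaxis(P,-1,0)
    # housing top
    m=(abs(z-132)<4)&(p.max(-1)-p.min(-1)<25)
    if n=="scene": m[:,:110]=m[:,215:]=0; m[:140]=0
    else: m[:,:280]=m[:,345:]=0; m[200:]=0
    q=P[m][:,:2].astype(np.float32); print(n,"housing top",len(q),cv2.minAreaRect(q) if len(q)>3 else 0)
    hb=(abs(z-184)<9)&(p.max(-1)<60)
    if n=="scene": hb[:,:110]=hb[:,215:]=0
    else: hb[:,:240]=hb[:,300:]=0
    q=P[hb]; print(n,"handle",len(q),q.mean(0),cv2.minAreaRect(q[:,:2].astype(np.float32)) if len(q)>3 else 0)
P=cloud("side",f["side"]["d"]);p=f["side"]["p"]
h=cv2.cvtColor(p,cv2.COLOR_RGB2HSV)
m=(h[...,0]<18)&(h[...,1]>90); m[:,:222]=m[:,252:]=0;m[:238]=m[282:]=0
q=P[m];q=q[q[:,2]>8]; print("small surf",len(q),np.nanmedian(q,0))
q=q[q[:,2]<55]
A=np.c_[2*q[:,:2],np.ones(len(q))]
print("body extents",np.percentile(q,[2,50,98],axis=0))
E
```

```text
scene [ -9.3 238.6 863.4]
side [ 316.4 -985.5  440.1]
handle [617.8 -51.2 181. ] [ 542.6 -103.8  181. ] side [ 538.6 -138.6  181. ] [615.2 -67.9 181. ]
base corners [array([569.6,  35.3]), array([466.4, -40.3]), array([ 613.5, -229.2])]
small cap/base [ 422.4 -374.9   95. ] [ 425.7 -368.1    0. ]
large [ 396.8 -204.7  127. ] pink [ 506.2 -375.1   95. ] turq [ 343.8 -280.5   95. ] [ 346.5 -364.9   95. ]
beaker [ 553.2 -273.9   71. ] [ 562.7 -282.9   -0. ]
scene housing top 1252 ((598.4866943359375, -97.79397583007812), (118.04762268066406, 243.4645233154297), 38.877872467041016)
scene handle 296 [578.1 -75.6 184.4] ((579.5067749023438, -76.04324340820312), (89.41240692138672, 10.389759063720703), 39.068904876708984)
side housing top 826 ((737.9076538085938, 64.03160095214844), (603.3970947265625, 208.7711181640625), 73.7785873413086)
side handle 106 [578.4 -87.  181.6] ((581.0680541992188, -84.43333435058594), (92.13455200195312, 6.678179740905762), 37.45021057128906)
small surf 433 [ 418.  -375.5   53.3]
body extents [[ 407.3 -380.9    8.5]
 [ 415.3 -376.7   34. ]
 [ 436.3 -368.7   54.4]]
```

```bash
cat >> h.py <<'E'
def down(yaw):  # tool y axis at angle yaw in world, z down
    y=np.array([np.cos(yaw),np.sin(yaw),0]);z=np.array([0,0,-1.]);return np.c_[np.cross(y,z),y,z]
def bestdown(p,yaw):
    c=[(abs(q[5]),down(a)) for a in(yaw,yaw+np.pi) if (q:=ctrl.solve_ik(p,down(a))) is not None]
    return min(c,key=lambda k:k[0])[1]
def wrist(name):
    s=sensors.read_state();p,d=optics.grab_frame("wrist")
    np.savez(name+".npz",p=p,d=d,pos=s["eef_pos"],rot=s["eef_rot"]);cv2.imwrite(f"pics/{name}.png",p[:,:,::-1])
def wray(name,u,v,z):
    f=np.load(name+".npz");c=optics.camera_params("wrist");K=c["mtx"];T=c["T_tool_cam"]
    a=np.array([(u-K[0,2])/K[0,0],(v-K[1,2])/K[1,1]]);r=np.hypot(*a)
    k=np.array([*(a/max(r,1e-9)*np.sin(r)),np.cos(r)])
    o=f["rot"]@T[:3,3]+f["pos"];w=f["rot"]@T[:3,:3]@k
    return o+w*(z-o[2])/w[2]
E
python3 - <<'E'
from h import *
np.set_printoptions(precision=2,suppress=True)
print(optics.camera_params("wrist"))
p=[421,-400,300];R=bestdown(p,np.pi/2);ctrl.move_ptp(p,R);wrist("wb");print(sensors.read_state()["q"])
p=[580,-79,330];R=bestdown(p,np.radians(38.5+90));ctrl.move_ptp(p,R);wrist("wh")
s=sensors.read_state();print(s["q"],s["t"],s["eef_rot"])
cv2.imwrite("pics/w1.png",np.hstack([cv2.imread("pics/wb.png"),cv2.imread("pics/wh.png")])[:,:,:]) 
im=cv2.imread("pics/w1.png");cv2.imwrite("pics/w1.png",cv2.resize(im,(800,300)))
E
```

```text
{'mtx': array([[297.32,   0.  , 261.94],
       [  0.  , 297.32, 192.36],
       [  0.  ,   0.  ,   1.  ]]), 'T_tool_cam': array([[  -0.  ,   -0.96,   -0.29,   74.92],
       [   1.  ,    0.  ,   -0.  ,   -0.63],
       [   0.  ,   -0.29,    0.96, -117.42],
       [   0.  ,    0.  ,    0.  ,    1.  ]])}
[-0.91  0.19  1.47 -0.    1.48  0.66]
[-0.29  0.18  1.42 -0.    1.54  0.62] 2.7917 [[ 0.78  0.62 -0.  ]
 [ 0.62 -0.78 -0.  ]
 [-0.   -0.   -1.  ]]
```

View pics/w1.png

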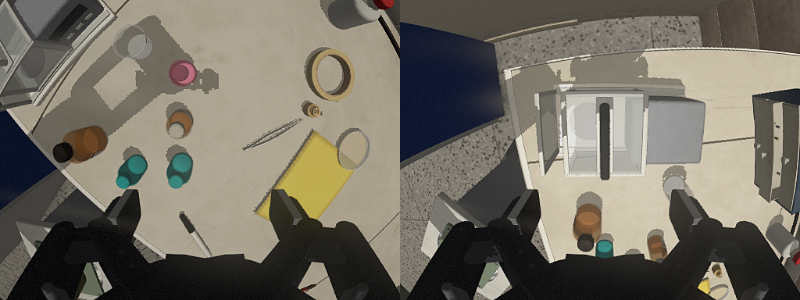

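The left half (bottle view) shows the small amber bottle's cap at about (227,167) in full pixels. The right half shows the handle at about u=261, v=129–230. The housing is on the right and the pane on the left.

Run:
```python
from h import *
np.set_printoptions(precision=1,suppress=True)
p=np.load("wh.npz")["p"].astype(int)
m=np.zeros(p.shape[:2],bool);m[115:240,245:280]=p[115:240,245:280].max(-1)<70
v,u=np.nonzero(m);print("handle px",u.min(),u.max(),v.min(),v.max(),len(u))
Q=np.array([wray("wh",a,b,188) for a,b in zip(u,v)])[:,:2].astype(np.float32);print(Q.mean(0),cv2.minAreaRect(Q))
p=np.load("wb.npz")["p"];w=p[140:185,205:255]
h=cv2.cvtColor(w,cv2.COLOR_RGB2HSV)
am=(h[...,0]<18)&(h[...,1]>90)&(h[...,2]>60)
v,u=np.nonzero(am);print("amber",u.min()+205,u.max()+205,v.min()+140,v.max()+140)
cv2.imwrite("pics/crop.png",cv2.resize(np.hstack([p[120:200,190:270,::-1],np.load("wh.npz")["p"][100:180,160:240,::-1],]),None,fx=5,fy=5,interpolation=0))
cv2.imwrite("pics/crop2.png",cv2.resize(np.load("wh.npz")["p"][90:250,130:400,::-1],None,fx=2.9,fy=2.9))
```

```text
handle px 256 267 132 229 899
[589.7 -71.4] ((583.3656005859375, -76.1912841796875), (91.34246826171875, 10.085988998413086), 38.65227127075195)
amber 213 244 144 177
```

View pics/crop.png

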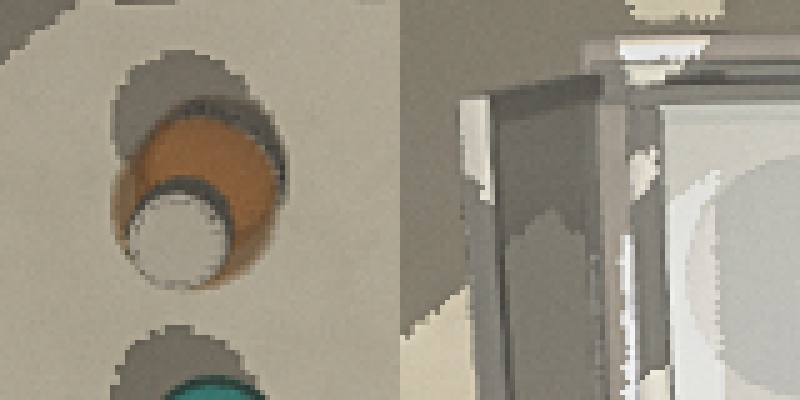

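View pics/crop2.png

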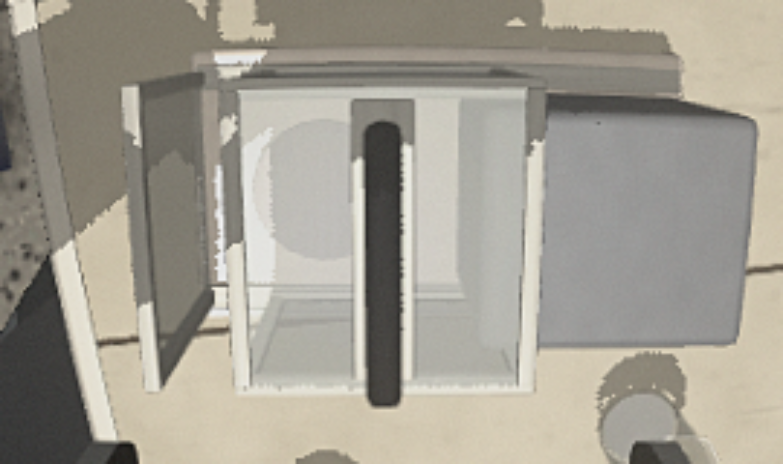

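Cap centre is at (226,168). In crop2, the pan centre is at about (241,155.5) in full pixels, and the pane top edge runs from (177,120) to (182,224).

Run:
```python
from h import *
np.set_printoptions(precision=1,suppress=True)
print("cap",wray("wb",226,168,95),"pan",wray("wh",241,155.5,34))
print("pane top",wray("wh",177,120,144),wray("wh",182,224,144))
print("housing front right top corner",wray("wh",130+738/2.9,90+343/2.9,132),"back right",wray("wh",130+757/2.9,90+118/2.9,132))
print("handle ends",wray("wh",261.5,132,188),wray("wh",261.5,229,188))
```

```text
cap [ 425.6 -360.    95. ] pan [563.8 -54.5  34. ]
pane top [572.7  27.3 144. ] [480.1 -42.8 144. ]
housing front right top corner [ 638.5 -220.2  132. ] back right [ 710.1 -161.6  132. ]
handle ends [619.2 -47.9 188. ] [ 547.6 -104.6  188. ]
```

```bash
cat >> h.py <<'E'
YAW=np.radians(38.5);SX=np.array([np.cos(YAW),np.sin(YAW),0]);SY=np.array([-np.sin(YAW),np.cos(YAW),0])
SC=np.array([600,-99.5,0]);PAN=SC+58*SY
def st(x,y,z): return SC+x*SX+y*SY+np.array([0,0,z])
def tostn(p): d=np.array(p)-SC; return np.array([d@SX,d@SY,d[2]])
E
python3 - <<'E'
from h import *
np.set_printoptions(precision=1,suppress=True)
H=np.array([583.4,-76.2,0]);H-=(((H-SC)@SX))*SX
R=bestdown(H+[0,0,250],YAW+np.pi/2)
ctrl.gripper_to(50,40)
ctrl.move_ptp(H+[0,0,250],R)
print(ctrl.move_l(H+[0,0,187],vel=100,threshold=15))
ctrl.gripper_to(0,40)
s=sensors.read_state();print(s["grip_width"],s["grasp_force"],tostn(s["eef_pos"]),s["force"])
print(ctrl.move_l(H-60*SY+[0,0,187],vel=80,threshold=40))
print(ctrl.move_l(H-100*SY+[0,0,187],vel=40,threshold=25))
s=sensors.read_state();print(s["grip_width"],tostn(s["eef_pos"]),s["force"],s["t"])
E
```

```text
False
10.927561952164531 41.0107558965683 [  0.3  28.1 187.9] [ 0.1 -0.7  2.5]
False
True
11.024185634752076 [  0.5 -47.5 187.9] [-1.7  1.5  4.9] 6.375
```

Run:
```python
from h import *
np.set_printoptions(precision=1,suppress=True)
s=sensors.read_state();p=np.array(s["eef_pos"])
ctrl.gripper_to(45);ctrl.move_l(p+[0,0,90],vel=150)
B=np.array([425.6,-360,0])
R=bestdown(B+[0,0,220],np.pi/2)
ctrl.move_ptp(B+[0,0,260],R);ctrl.gripper_to(75,30)
print(ctrl.move_l(B+[0,0,60],vel=150,threshold=12))
ctrl.gripper_to(0,30)
s=sensors.read_state();print(s["grip_width"],s["grasp_force"],s["eef_pos"],s["force"])
ctrl.move_l(B+[0,0,275],vel=120)
s=sensors.read_state();print(s["grip_width"],s["grasp_force"],s["eef_pos"],s["force"],s["t"])
A=PAN+[0,0,275];R=bestdown(A,YAW)
ctrl.move_ptp(A,R)
s=sensors.read_state();print(s["grip_width"],s["q"],s["t"])
P=[optics.grab_frame(n)[0][:,:,::-1] for n in("scene","side")]
wrist("wc");P.append(cv2.imread("pics/wc.png"))
cv2.imwrite("pics/c.png",np.hstack([P[0][60:300,80:320],P[1][60:300,180:420],P[2][60:300,140:380]]))
```

```text
False
40.45525292011388 30.167817156761885 [ 426.  -360.2   60.8] [-0.6  1.6  6. ]
40.5511246297086 30.376560520380735 [ 425.3 -359.7  274. ] [ 0.4  0.7 -1.9] 12.9333
40.65224012927794 [-0.2  0.2  1.5 -0.   1.4 -0.9] 14.3833
```

View pics/c.png

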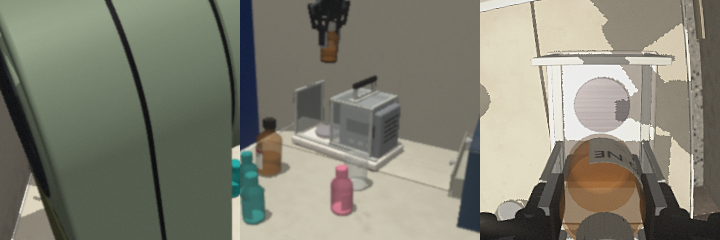

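Door open, bottle gripped upright. The wrist picture shows the pan centre at about (261.5,163.5). I'll check that against the estimate, then place it.

Run:
```python
from h import *
np.set_printoptions(precision=1,suppress=True)
m=wray("wc",261.5,163.5,34);print("pan",m,PAN,tostn(m))
assert np.linalg.norm(m[:2]-PAN[:2])<10
T=(m*[1,1,0]+PAN)/2*1.0
T[2]=0
ctrl.move_l(T+[0,0,275]);ctrl.move_l(T+[0,0,102],vel=120,threshold=15)
s=sensors.read_state();print(s["eef_pos"],s["force"])
hit=ctrl.move_l(T+[0,0,91],vel=20,threshold=4)
s=sensors.read_state();print(hit,s["eef_pos"],s["force"],s["t"])
```

```text
pan [562.4 -52.7  34. ] [563.9 -54.1   0. ] [-0.2 60.  34. ]
[564.  -53.6 103. ] [ 0.6  0.1 -1.8]
True [563.4 -53.6  94.8] [-0.3 -0.3  4.9] 16.8083
```

Run:
```python
from h import *
np.set_printoptions(precision=1,suppress=True)
ctrl.gripper_to(65);ctrl.hold(0.3)
p=np.array(sensors.read_state()["eef_pos"]);ctrl.move_l(p+[0,0,190],vel=150)
s=sensors.read_state();print(s["eef_pos"],s["force"],s["t"])
P=optics.grab_frame("side")[0][:,:,::-1];wrist("wd");W=cv2.imread("pics/wd.png")
cv2.imwrite("pics/d.png",np.hstack([cv2.resize(P[110:240,210:360],(400,347)),W[20:367,80:480]]))
```

```text
[561.6 -53.  282.2] [-0.6  1.2 -0.6] 18.8833
```

View pics/d.png

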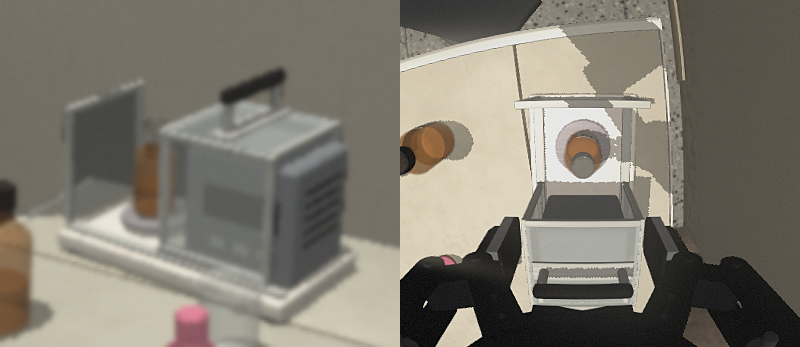

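The bottle stands on the pan. The cap is at (263,185) in the wrist image. Next I'll check how well it's centred, then shut the door with the handle, now at station y=-47.5.

Run:
```python
from h import *
np.set_printoptions(precision=1,suppress=True)
c=wray("wd",263,185,129);print("cap stn",tostn(c));assert np.hypot(*(tostn(c)[:2]-[0,59]))<12
ctrl.gripper_to(45,40)
H=st(0,-47.5,0);R=bestdown(H+[0,0,270],YAW+np.pi/2)
ctrl.move_ptp(H+[0,0,275],R)
print(ctrl.move_l(H+[0,0,187],vel=100,threshold=15))
ctrl.gripper_to(0,40);s=sensors.read_state();print(s["grip_width"],tostn(s["eef_pos"]))
y0=tostn(s["eef_pos"])[1]
print(ctrl.move_l(st(0,45,187),vel=70,threshold=40))
print(ctrl.move_l(st(0,70,187),vel=25,threshold=30))
s=sensors.read_state();print(s["grip_width"],tostn(s["eef_pos"]),tostn(s["eef_pos"])[1]-y0,s["force"],s["t"])
```

```text
cap stn [  0.3  60.4 129. ]
False
11.23089154635034 [  0.3 -47.3 188. ]
False
True
11.23239081500434 [ -0.1  57.9 188. ] 105.20233758974305 [ 1.9 -2.3  2.1] 24.3
```

Travel was 105.2 mm, which is the full stroke to the stop. I'll release, retreat and check.

Run:
```python
from h import *
ctrl.gripper_to(45);ctrl.move_l(st(0,57.9,290),vel=120);ctrl.hold(0.5)
P=optics.grab_frame("side")[0][:,:,::-1];wrist("we");W=cv2.imread("pics/we.png")
cv2.imwrite("pics/e.png",np.hstack([cv2.resize(P[110:240,210:360],(400,347)),W[20:367,80:480]]))
```

```text
(no output)
```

View pics/e.png

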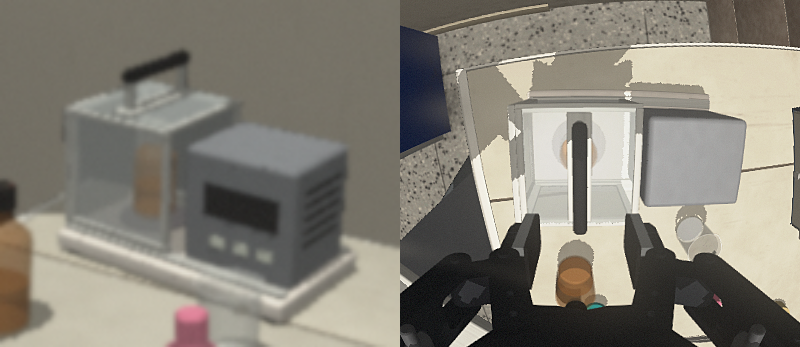

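The door is shut against the pane, with the bottle upright inside under the handle at about (580,150) in the picture. The large bottle and the beaker haven't moved.

```bash
python3 -c "
from plant import ctrl
print(ctrl.finish_job())"
```

```text
the job is handed in; nothing more can be done
None
```

The job is handed in: the small amber bottle stands on the pan about 2 mm off centre by camera, the guard door is shut to its stop after the full 105 mm slide, and the large bottle and beaker were left alone; no verdict was returned.

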